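# Pack the prepared fossil bones into their tray

### The job

Pack the four prepared fossil bones (the large and the small vertebra, the toe bone and the piece of jaw) into the wooden carrying tray, each sitting level and fully down in the recess cut for it and set down gently, never dropped: the larger round recess for the large vertebra, the smaller round one for the small vertebra, the broad oblong one for the toe bone and the narrow oblong one for the jaw. The two plain lumps of rock among them are waste: leave them where they lie.

Things in the scene. Friction and masses are not known exactly. Their poses are not given: they have to be found in the camera images.
- large_vertebra: Brown fossil vertebra, 190 g, standing on end, its trunk a drum 52 mm across, slightly waisted, 34 mm high. Origin: centre of the drum's underside, z up. Towards +y an arch with a short spine (to y = 49 mm) and two stubby side processes (to x = +-35, y = 29 to 45 mm), all 13 to 31 mm above the underside. Flanks of the drum at +-x free to grip.
- small_vertebra: Brown fossil vertebra of the same form but smaller, 60 g: drum 34 mm across, 26 mm high. Origin: centre of the drum's underside, z up. Towards +y the arch with spine (to y = 33 mm) and side processes (to x = +-23, y = 19 to 29 mm), 13 to 23 mm above the underside. Flanks of the drum at +-x free to grip.
- toe_bone: Brown fossil toe bone, 100 g, lying: 80 mm long (x), 38 mm wide over its ends, 28 mm high; two rounded knuckles with a groove at the +x end, a square end at -x. Between them (x = -26 to +14 mm) a flat-sided shaft 24 mm wide (y), 3 to 25 mm above the underside. Origin: centre of the underside, z up.
- jaw: Brown fossil piece of jaw, 90 g, lying teeth up: a straight flat-sided bar 90 mm long (x), 18 mm wide (y; 14 mm at the last 12 mm of its +x end), 21 mm high, with a row of five dark pointed teeth 10 mm tall on top and a 10 mm stump on top at its -x end. Origin: centre of the underside, z up.
- nest_large_vertebra: Stiff insert block in the wooden tray, 117 (x) x 93 x 20 mm, white top, fixed. Recess for the large vertebra: round, 68 mm across, the larger round one. Recess centred on the origin (centre of the block's underside), 8 mm deep: its dark grey floor is 12 mm, the white top face 20 mm above the origin. Tray rim 28 mm above the bench.
- nest_small_vertebra: Stiff insert block in the wooden tray, 117 (x) x 93 x 20 mm, white top, fixed. Recess for the small vertebra: round, 50 mm across. Recess centred on the origin (centre of the block's underside), 8 mm deep: its dark grey floor is 12 mm, the white top face 20 mm above the origin. Tray rim 28 mm above the bench.
- nest_toe_bone: Stiff insert block in the wooden tray, 117 (x) x 93 x 20 mm, white top, fixed. Recess for the toe bone: broad oblong, 96 mm (x) by 54 mm (y); bone along x, either way round. Recess centred on the origin (centre of the block's underside), 8 mm deep: its dark grey floor is 12 mm, the white top face 20 mm above the origin. Tray rim 28 mm above the bench.
- nest_jaw: Stiff insert block in the wooden tray, 117 (x) x 93 x 20 mm, white top, fixed. Recess for the jaw: narrow oblong, 106 mm (x) by 34 mm (y); jaw along x, either way round. Recess centred on the origin (centre of the block's underside), 8 mm deep: its dark grey floor is 12 mm, the white top face 20 mm above the origin. Tray rim 28 mm above the bench.
- round_rock: Plain lump of rock, brown like the bones: a rounded drum about 52 mm across and 32 mm high with two bumps on its flanks, no arch or spine. Not a bone, stays where it lies. Origin: centre of its underside.
- long_rock: Plain finger of rock, brown like the bones: about 74 mm long (x), 33 mm wide, 28 mm high, without knuckles or teeth. Not a bone, stays where it lies. Origin: centre of its underside.
Mind the look-alikes: they are no part of the job. What is shaped like the toe_bone but blue is not meant. What is shaped like the large_vertebra but purple is not meant.

How it is judged:
At the end, for the whole second after the job is handed in: Each of the four bones is released and at rest in its own recess: its origin within 14 mm sideways of the insert's origin and less than 16 mm above it (fully down reads 12 mm), its z axis within 0.15 rad of vertical; each rock is within 30 mm of where it started (horizontal distance between large_vertebra and nest_large_vertebra below 0.014 m and z of large_vertebra in the frame of nest_large_vertebra below 0.016 m and angle between each of large_vertebra, small_vertebra, toe_bone, jaw's own z axis and vertical below 0.15 rad and linear speed of each of large_vertebra, small_vertebra, toe_bone, jaw below 0.02 m/s and angular speed of each of large_vertebra, small_vertebra, toe_bone, jaw below 0.2 rad/s and horizontal distance between small_vertebra and nest_small_vertebra below 0.014 m and z of small_vertebra in the frame of nest_small_vertebra below 0.016 m and horizontal distance between toe_bone and nest_toe_bone below 0.014 m and z of toe_bone in the frame of nest_toe_bone below 0.016 m and horizontal distance between jaw and nest_jaw below 0.014 m and z of jaw in the frame of nest_jaw below 0.016 m and distance of each of round_rock, long_rock from where it was at the start of the episode below 0.03 m); the robot touches nothing.
It fails at once if a bone was dropped or thrown: moving at over 0.7 m/s untouched by the fingers, as after a fall of 25 mm ((contact force between large_vertebra and the fingers below 0.1 N and linear speed of large_vertebra above 0.7 m/s) or (contact force between small_vertebra and the fingers below 0.1 N and linear speed of small_vertebra above 0.7 m/s) or (contact force between toe_bone and the fingers below 0.1 N and linear speed of toe_bone above 0.7 m/s) or (contact force between jaw and the fingers below 0.1 N and linear speed of jaw above 0.7 m/s)).
It fails at once if the round rock was taken or pushed away (30 mm) (distance of round_rock from where it was at the start of the episode above 0.03 m).
It fails at once if the long rock was taken or pushed away (30 mm) (distance of long_rock from where it was at the start of the episode above 0.03 m).
It also fails if it takes over 104 s, if anything falls off the work surface, if the arm or the gripper's body presses on something with over 40 N, if the wrist force passes 120 N, or if a joint passes its speed limit or range.

### The arm

A 6-joint arm with a two-finger parallel gripper is mounted at the origin on the work surface. World frame = base frame: x ahead of the robot, y to its left, z up, the work surface at z = 0. Lengths are in m, angles in rad, forces in N, time in s.
With the tool pointing down it reaches from about 0.3 to 0.95 m from the base axis. Payload 3.1 kg.
Tool frame: the origin (TCP) lies at the very end of the fingers, on their centre line; the grasp point (between the pads) lies 19 mm behind it; z points along the fingers, y is the line along which they close (so a half turn about z gives the same grasp; the last joint's range is limited). The gripper opens to 85 mm and grips with 20 to 120 N. Pads are 22 mm wide; open, the fingers measure 114 mm over their backs; the gripper's body (76 mm by 85 mm) begins 54 mm behind the grasp point. The pads swing forward as they close: fully open they stand 13 mm farther back than shut.
Start: joints at [1.169, 0.308, 1.634, -0, 1.2, -0.07], TCP at [0.204, 0.591, 0.231] pointing down, gripper open.
Joint ranges: [-3.06, 3.06], [-0.79, 1.96], [0.05, 2.63], [-1.19, 4.34], [0.05, 2.64], [-2.94, 2.94]. Speed limits (rad/s): [2.79, 2.79, 3.14, 3.14, 3.14, 3.14].

### API

Orientations are given as a rotation vector (axis times angle).
In Python, from rig import bot gives the robot as it stands. The module is installed in compiled form; this text tells all that it offers.
- The arm moves only by the tool arm_command, never from a script. Its argument "motion" is a list of rows, each a list of 3 entries, a list of its own where there are three numbers: the closure, from 0 (fully open) to 1 (shut), then the shift along the tool's x, y, z in cm, then the turn, a rotation vector about the tool's x, y, z in degrees. A call has 1 to 10 rows; each row is the pose to reach, as a shift and turn from the pose commanded when the call began, along the tool's axes at that moment; what a row does not reach only later rows make up. A row lasts 1/10 s, in which the tool goes at most 50 mm and 8.59 degrees, less where a joint would pass 70% of its speed; a pose out of reach is approached as far as the arm can. A call with a gripper value outside its range is refused whole. The fingers move at their own pace and stop on an object; "newtons" is the grip in N (left out, the last holds). Time passes only in rows, so rows that repeat a pose let the fingers close. It gives the time, the measured TCP pose, the force, the opening and the grip force at its end, in the units of the state.
- bot.read_state(): the state, without advancing time (a new reading comes with each control period).
- bot.snapshot(name): name is "side" or "top"; returns a dict with "color" (400x640x3 uint8, red, green, blue), "depth" (400x640 float32, m along the optical axis (not along the pixel's ray), 0 where there is no reading), "fx", "fy", "cx", "cy" (pixels), "R" (3x3) and "t" (3): a world point X has camera coordinates R X + t. Camera axes: x right, y down, z forward; pixel columns grow to the right and rows downward; lengths in m; the calibration is good to about 2 mm. A picture is of the moment at which its call begins.
- bot.finish_job(): hands the job in; it is judged then, once.
The state is a dict: "time": time; "qpos": joint angles; "joint_vel": joint speeds; "joint_torque": joint torques, N m; "eef_pos": TCP position; "tcp_rot": TCP orientation; "force": force on the tool from outside, world axes, zero at the start; "moment": the same for the moment, N m; "finger_gap": finger opening in m; "grip_force": force on a finger pad.
Only numpy, scipy, OpenCV 4.12 (cv2) and the standard library are available. Lean on these libraries where they do the work, as an engineer would, in place of code of your own. Each camera call takes 0.05 s, during which the arm holds its last target. There are 200 camera calls.

## Working session

There is one attempt and no reset: what is moved stays moved. The work goes in short steps, Python scripts to look and compute and a tool call to move; the robot and the scene stay as the last step left them, time stands still between calls to the robot, and variables do not carry over. Pictures are saved under pics/ and viewed, at most 14 in all, crops included, and the job is handed in when it is done.

Besides the shell and the picture viewer there is one more tool, called after ">>>" as name([rows], argument=value, ...), one row to a line, values as JSON. arm_command: Moves the arm, as the interface text tells. Its arguments: {"type":"object","properties":{"motion":{"type":"array"},"newtons":{"type":"number"}},"required":["motion"]}

```bash
mkdir -p pics
python3 - <<'E'
from rig import bot
import cv2,numpy as np
s=bot.read_state();print({k:np.round(v,3).tolist() for k,v in s.items()})
for n in("top","side"):
    d=bot.snapshot(n);cv2.imwrite(f"pics/{n}0.png",cv2.cvtColor(d["color"],cv2.COLOR_RGB2BGR));np.savez(f"{n}0.npz",**d)
    print(n,d["fx"],d["fy"],d["cx"],d["cy"],np.round(d["R"],3).tolist(),np.round(d["t"],3))
E
```

```text
{'time': 0.0, 'qpos': [1.169, 0.309, 1.635, 0.0, 1.2, -0.07], 'joint_vel': [0.001, 0.002, 0.002, 0.001, -0.001, -0.001], 'joint_torque': [0.001, -41.527, -27.666, -0.0, 0.011, 0.0], 'eef_pos': [0.203, 0.59, 0.23], 'tcp_rot': [-0.519, -3.098, 0.004], 'force': [-0.723, -0.068, -0.237], 'moment': [-0.003, -0.005, 0.006], 'grip_force': 0.0, 'finger_gap': 0.085}
top 387.8712619430969 387.8712619430969 320.66998952828305 198.0397330844027 [[-0.026, -1.0, -0.003], [-0.998, 0.026, -0.062], [0.062, 0.001, -0.998]] [-0.033  0.571  1.028]
side 503.9734520236735 503.9734520236735 319.00808480592667 204.18808050989 [[0.886, -0.464, -0.005], [-0.287, -0.54, -0.791], [0.364, 0.702, -0.612]] [-0.523  0.163  0.973]
```

View pics/top0.png

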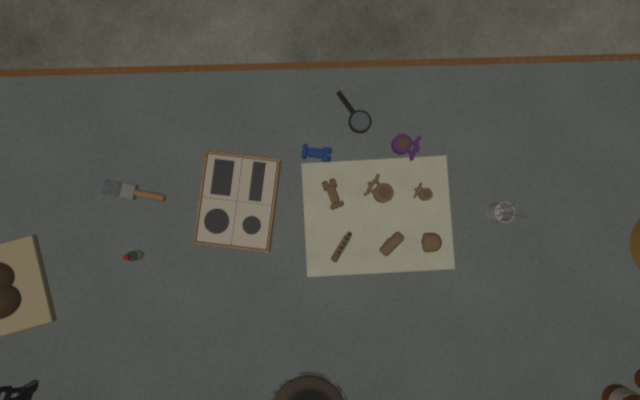

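View pics/side0.png

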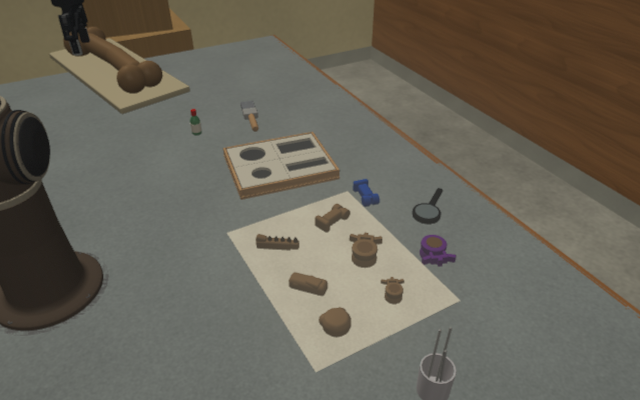

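Candidates in the top view are the toe bone (333,193), large vertebra (382,190), small vertebra (424,193), jaw with teeth (342,247), long rock (391,243) and round rock (431,242). The look-alikes are blue (317,153) and purple (405,145). The tray's recesses are toe (223,177), jaw (258,181), large (216,221) and small (252,225). I'll check these choices in one rectified crop.

```bash
cat > h.py <<'E'
import numpy as np,cv2
def cloud(d):
    v,u=np.mgrid[0:400,0:640];z=d["depth"].astype(float)
    P=np.stack([(u-d["cx"])/d["fx"]*z,(v-d["cy"])/d["fy"]*z,z],-1)
    return (P-d["t"])@d["R"]
def ortho(d,zp,x0,x1,y0,y1,s=0.0005):
    "image: rows = x decreasing, cols = y decreasing, at plane z=zp"
    X,Y=np.meshgrid(np.arange(x1,x0,-s),np.arange(y1,y0,-s),indexing="ij")
    C=np.stack([X,Y,np.full_like(X,zp)],-1)@d["R"].T+d["t"]
    mu=(d["fx"]*C[...,0]/C[...,2]+d["cx"]).astype(np.float32);mv=(d["fy"]*C[...,1]/C[...,2]+d["cy"]).astype(np.float32)
    return cv2.remap(d["color"],mu,mv,cv2.INTER_CUBIC)
E
python3 - <<'E'
from h import *
for n in("top","side"):
    d=dict(np.load(n+"0.npz"));P=cloud(d);c=d["color"].astype(int)
    hsv=cv2.cvtColor(d["color"],cv2.COLOR_RGB2HSV)
    if n=="top":
        ws=P[150:275,200:450].reshape(-1,3);
    print(n,"bench z",np.median(P[280:300,300:450,2]) if n=="top" else np.median(P[350:370,150:200,2]))
    m=((c[...,0]-c[...,2])>18)&(P[...,2]>0.008)
    m&=(P[...,0]>0.3)&(P[...,0]<.64)&(P[...,1]>-.42)&(P[...,1]<.02)
    k,l,st,ce=cv2.connectedComponentsWithStats(m.astype(np.uint8))
    for i in range(1,k):
        if st[i,4]<40: continue
        q=P[l==i];xy=q[:,:2];mu=xy.mean(0);w,V=np.linalg.eigh(np.cov((xy-mu).T))
        a=np.degrees(np.arctan2(V[1,1],V[0,1]))
        r=cv2.minAreaRect((xy*1000).astype(np.float32))
        print(np.round(ce[i]),st[i,4],"mu",np.round(mu,4),"axis",round(a,1),"zmax",round(np.percentile(q[:,2],98),4),"rect",np.round(r[0],1),np.round(r[1],1),round(r[2],1))
d=dict(np.load("top0.npz"))
o=ortho(d,0.025,.33,.61,-.33,.03,.00045)
cv2.imwrite("pics/bones.png",cv2.convertScaleAbs(cv2.cvtColor(o,cv2.COLOR_RGB2BGR),alpha=1.6));print(o.shape)
E
```

```text
top bench z 0.00029865123817020257
[380. 191.] 441 mu [ 0.5837 -0.204 ] axis 91.3 zmax 0.0386 rect [ 540.4 -149.4] [ 73.  199.5] 39.5
[332. 194.] 329 mu [ 0.5799 -0.0785] axis -163.5 zmax 0.0307 rect [562.6 -78.3] [ 57.6 115.4] 89.8
[423. 193.] 193 mu [ 0.575  -0.3203] axis 99.7 zmax 0.0304 rect [ 556.4 -193.8] [ 49.1 302.9] 10.4
[340. 248.] 193 mu [ 0.4353 -0.0954] axis 151.9 zmax 0.0339 rect [457.8 -92.1] [110.4  64. ] 12.1
[391. 244.] 306 mu [ 0.4425 -0.2304] axis 123.5 zmax 0.0296 rect [ 454.6 -152.7] [219.9  67.7] 81.1
[431. 242.] 337 mu [ 0.4448 -0.3332] axis 78.4 zmax 0.035 rect [ 459.2 -205.3] [321.1  52.8] 83.0
side bench z -0.0008019042975290955
[332. 217.] 466 mu [ 0.5773 -0.0867] axis -164.5 zmax 0.0276 rect [580.8 -81.6] [80.2 41.4] 19.8
[365. 248.] 765 mu [ 0.5834 -0.213 ] axis 54.4 zmax 0.0358 rect [ 592.2 -209.3] [76.8 66.2] 65.2
[276. 242.] 377 mu [ 0.4342 -0.1031] axis 147.9 zmax 0.0306 rect [ 439.  -101.8] [20.6 90. ] 59.5
[308. 283.] 577 mu [ 0.4414 -0.2405] axis 133.2 zmax 0.0284 rect [ 444.6 -234.3] [33.3 74.3] 43.6
[394. 289.] 389 mu [ 0.5758 -0.3273] axis 62.3 zmax 0.0279 rect [ 575.6 -321.5] [49.3 42.9] 50.4
[336. 322.] 707 mu [ 0.4414 -0.3472] axis 143.6 zmax 0.0323 rect [ 445.4 -342.2] [51.  50.9] 6.3
(623, 800, 3)
```

View pics/bones.png

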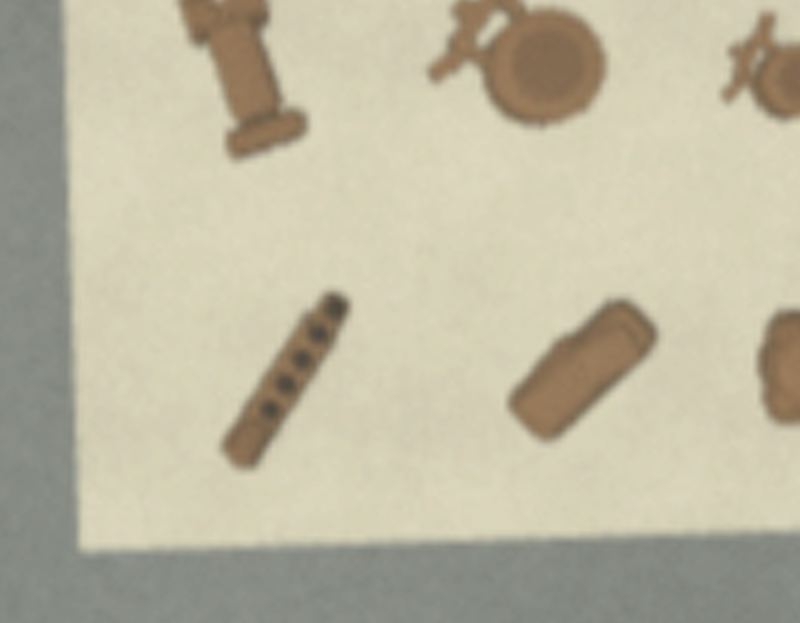

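The crop confirms the four bones: arch and spine on the two vertebrae, knuckles on the toe bone, teeth on the jaw. The plain lumps at the lower centre and right are the rocks. Next I'll measure the poses.

```bash
cat > meas.py <<'E'
from h import *
def blobs(d,zp,kind,x0=.38,x1=.66,y0=-.38,y1=.02,s=.0005,amin=800):
    o=ortho(d,zp,x0,x1,y0,y1,s).astype(int)
    m=(o[...,0]-o[...,2]>o[...,0]*0.3) if kind=="brown" else (o.max(2)<75)&(o.max(2)-o.min(2)<25)
    m=cv2.morphologyEx(m.astype(np.uint8),cv2.MORPH_OPEN,np.ones((5,5),np.uint8))
    k,l,st,ce=cv2.connectedComponentsWithStats(m)
    out=[]
    for i in range(1,k):
        if st[i,4]<amin: continue
        r,c=np.nonzero(l==i); out.append(np.stack([x1-r*s,y1-c*s],1))
    return out
def rect(xy):
    b=cv2.boxPoints(cv2.minAreaRect((xy*1000).astype(np.float32)));e=b[1]-b[0],b[2]-b[1]
    e=max(e,key=np.linalg.norm);f=[np.linalg.norm(b[1]-b[0]),np.linalg.norm(b[2]-b[1])]
    return np.round(b.mean(0),1),np.round(sorted(f),1),round(float(np.degrees(np.arctan2(e[1],e[0])))%180,1)
def drum(xy,R):
    "disc of radius R (m) inside the blob: centre, spine direction (deg)"
    s=.0005;mn=xy.min(0)-.01;ij=((xy-mn)/s).round().astype(int);m=np.zeros(ij.max(0)+20,np.uint8);m[ij[:,0],ij[:,1]]=1
    D=cv2.distanceTransform(m,cv2.DIST_L2,5);p=np.argwhere(D>D.max()-.6).mean(0)*s+mn
    q=xy[np.linalg.norm(xy-p,axis=1)>R*1.2].mean(0)-p
    return np.round(p*1000,1),round(D.max()*s*1000,1),round(float(np.degrees(np.arctan2(q[1],q[0]))),1)
E
python3 - <<'E'
from meas import *
for n in("top","side"):
    d=dict(np.load(n+"0.npz"))
    for zp in (.012,.024):
        for b in blobs(d,zp,"brown"): print(n,zp,rect(b),drum(b,.026 if len(b)>9000 else .017),len(b))
    for zp in (.018,):
        for b in blobs(d,zp,"dark",.40,.68,.06,.34): print(n,"tray",zp,rect(b),len(b))
E
```

```text
top 0.012 (array([ 584.5, -204.7], dtype=float32), array([65.3, 73.1], dtype=float32), 44.0) (array([ 581.2, -216.8]), np.float32(24.2), 53.2) 10955
top 0.012 (array([581.4, -79.6], dtype=float32), array([35.9, 76. ], dtype=float32), 18.0) (array([599. , -73.7]), np.float32(11.9), -161.7) 7724
top 0.012 (array([ 576. , -323.9], dtype=float32), array([39.4, 46.9], dtype=float32), 53.3) (array([ 574.4, -330.7]), np.float32(15.3), 59.4) 4526
top 0.012 (array([ 443.7, -233.5], dtype=float32), array([29.4, 71.3], dtype=float32), 132.5) (array([ 443. , -232.5]), np.float32(14.2), -79.4) 7326
top 0.012 (array([435.8, -97.6], dtype=float32), array([15.5, 81.6], dtype=float32), 147.3) (array([409.8, -80.8]), np.float32(7.5), -32.4) 3973
top 0.012 (array([ 444. , -341.8], dtype=float32), array([48. , 50.5], dtype=float32), 90.0) (array([ 444.4, -341.2]), np.float32(23.5), 117.2) 8053
top 0.024 (array([ 583.4, -203. ], dtype=float32), array([64.2, 72.4], dtype=float32), 44.0) (array([ 580.4, -214.9]), np.float32(24.0), 53.0) 10706
top 0.024 (array([580.7, -79.4], dtype=float32), array([35.4, 75
[... 2579 characters left out ...]
24 (array([ 441.7, -237. ], dtype=float32), array([30.1, 69.9], dtype=float32), 136.5) (array([ 428.6, -223.6]), np.float32(13.7), -42.9) 6815
side 0.024 (array([ 442.9, -341.4], dtype=float32), array([48.5, 50.2], dtype=float32), 2.1) (array([ 445.8, -338.5]), np.float32(21.2), -170.2) 7423
side tray 0.018 (array([636.4, 224.9], dtype=float32), array([34.7, 89. ], dtype=float32), 172.1) 11871
side tray 0.018 (array([623.6, 131.2], dtype=float32), array([16. , 98.7], dtype=float32), 171.9) 5924
side tray 0.018 (array([519. , 241.5], dtype=float32), array([48., 60.], dtype=float32), 0.0) 9111
side tray 0.018 (array([505.8, 148. ], dtype=float32), array([34. , 38.7], dtype=float32), 14.0) 4089
```

```bash
cat > go.py <<'E'
import sys,numpy as np
from scipy.spatial.transform import Rotation as Ro
from rig import bot
def go(x,y,z,psi):
    s=bot.read_state();R=Ro.from_rotvec(s["tcp_rot"]);p=np.radians(psi)
    yt=np.array([np.cos(p),np.sin(p),0]);zt=np.array([0,0,-1.]);T=Ro.from_matrix(np.stack([np.cross(yt,zt),yt,zt],1))
    print("t",round(s["time"],2),"pos",np.round(s["eef_pos"],4),"q",np.round(s["qpos"],2),"gap",round(s["finger_gap"],4),"F",np.round(s["force"],1))
    print("shift cm",np.round(R.inv().apply(np.array([x,y,z])/1000-s["eef_pos"])*100,2),"turn deg",np.round(np.degrees((R.inv()*T).as_rotvec()),1))
if __name__=="__main__": go(*map(float,sys.argv[1:]))
E
python3 go.py 574 -82 120 108
```

```text
t 0.1 pos [0.2033 0.5902 0.2301] q [ 1.17  0.31  1.64 -0.    1.2  -0.07] gap 0.0854 F [ 0.7  0.1 -0.4]
shift cm [-56.95 -51.45  11.11] turn deg [ -0.1  -0.  -37. ]
```

>>> arm_command([
  [0, [-57, -51.5, 11], [0, 0, -37]],
  [0, [-57, -51.5, 11], [0, 0, -37]],
  [0, [-57, -51.5, 11], [0, 0, -37]],
  [0, [-57, -51.5, 11], [0, 0, -37]],
  [0, [-57, -51.5, 11], [0, 0, -37]],
  [0, [-57, -51.5, 11], [0, 0, -37]],
  [0, [-57, -51.5, 11], [0, 0, -37]],
  [0, [-57, -51.5, 11], [0, 0, -37]],
  [0, [-57, -51.5, 11], [0, 0, -37]],
  [0, [-57, -51.5, 11], [0, 0, -37]],
], newtons=50)

```text
time: 1.1
eef_pos: [0.4403, 0.1611, 0.1609]
tcp_rot: [-0.491, 3.103, 0.0]
force: [0.5, -0.6, -0.3]
finger_gap: 0.0856
grip_force: 0.0
```

```bash
python3 go.py 574 -82 110 108
```

```text
t 1.1 pos [0.4403 0.1611 0.1609] q [ 0.26  0.09  2.05  0.    1.   -1.63] gap 0.0856 F [ 0.5 -0.6 -0.3]
shift cm [ -5.21 -27.25   5.09] turn deg [ 0.  0. -0.]
```

>>> arm_command([
  [0, [-5, -27, 5], [0, 0, 0]],
  [0, [-5, -27, 5], [0, 0, 0]],
  [0, [-5, -27, 5], [0, 0, 0]],
  [0, [-5, -27, 5], [0, 0, 0]],
  [0, [-5, -27, 5], [0, 0, 0]],
  [0, [-5, -27, 5], [0, 0, 0]],
  [0, [-5, -27, 5], [0, 0, 0]],
  [0, [-5, -27, 5], [0, 0, 0]],
  [0, [-5, -27, 5], [0, 0, 0]],
])

```text
time: 2.0
eef_pos: [0.5699, -0.0774, 0.1109]
tcp_rot: [0.492, -3.101, -0.001]
force: [0.0, -0.4, -0.1]
finger_gap: 0.0855
grip_force: 0.0
```

```bash
python3 go.py 574 -82 11 108
python3 - <<'E'
from rig import bot
import cv2
d=bot.snapshot("side");cv2.imwrite("pics/s1.png",cv2.resize(cv2.cvtColor(d["color"],cv2.COLOR_RGB2BGR)[120:320,200:440],None,fx=3,fy=3))
E
```

```text
t 2.0 pos [ 0.5699 -0.0774  0.1109] q [-0.21  0.36  1.84  0.    0.95 -2.1 ] gap 0.0855 F [ 0.  -0.4 -0.1]
shift cm [-0.26 -0.57  9.99] turn deg [ 0.1 -0.1  0. ]
```

View pics/s1.png

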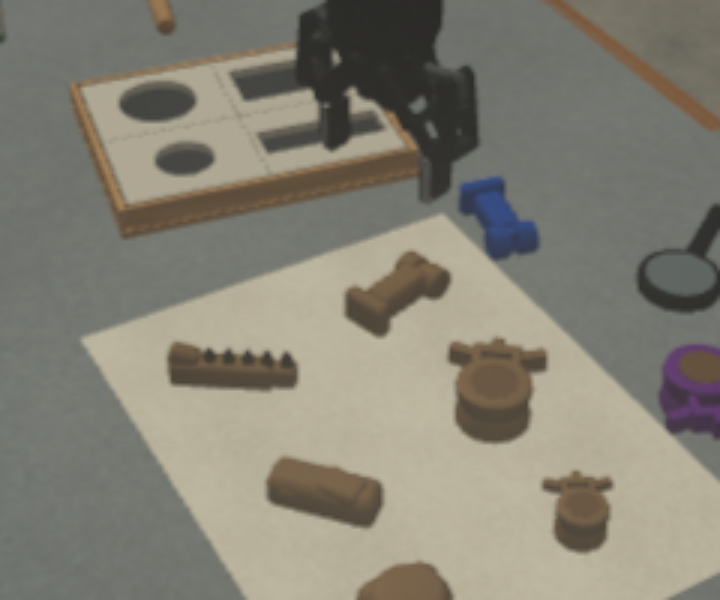

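The gripper is above the toe bone (about 395,290 in the crop) and squared to its shaft, so I'll lower, close and lift.

>>> arm_command([
  [0, [-0.3, -0.4, 5], [0, 0, 0]],
  [0, [-0.3, -0.4, 8], [0, 0, 0]],
  [0, [-0.3, -0.4, 10], [0, 0, 0]],
  [0, [-0.3, -0.4, 10], [0, 0, 0]],
  [0, [-0.3, -0.4, 10], [0, 0, 0]],
])

```text
time: 2.55
eef_pos: [0.5748, -0.0803, 0.0117]
tcp_rot: [0.493, -3.102, -0.0]
force: [-0.4, -1.4, 0.7]
finger_gap: 0.0855
grip_force: 0.0
```

>>> arm_command([
  [1, [0, 0, 0], [0, 0, 0]],
  [1, [0, 0, 0], [0, 0, 0]],
  [1, [0, 0, 0], [0, 0, 0]],
  [1, [0, 0, 0], [0, 0, 0]],
  [1, [0, 0, 0], [0, 0, 0]],
  [1, [0, 0, 0], [0, 0, 0]],
  [1, [0, 0, 0], [0, 0, 0]],
  [1, [0, 0, 0], [0, 0, 0]],
  [1, [0, 0, 0], [0, 0, 0]],
  [1, [0, 0, 0], [0, 0, 0]],
])

```text
time: 3.55
eef_pos: [0.5759, -0.0816, 0.0123]
tcp_rot: [-0.491, 3.102, -0.001]
force: [-0.1, 0.3, 5.3]
finger_gap: 0.0227
grip_force: 50.2
```

>>> arm_command([
  [1, [0, 0, -1], [0, 0, 0]],
  [1, [0, 0, -3], [0, 0, 0]],
  [1, [0, 0, -6], [0, 0, 0]],
  [1, [0, 0, -9], [0, 0, 0]],
  [1, [0, 0, -9], [0, 0, 0]],
  [1, [0, 0, -9], [0, 0, 0]],
])

```text
time: 4.15
eef_pos: [0.575, -0.0813, 0.1018]
tcp_rot: [-0.491, 3.102, -0.001]
force: [-0.3, 0.7, -1.8]
finger_gap: 0.0227
grip_force: 49.4
```

```bash
python3 go.py 628 219 100 82
```

```text
t 4.15 pos [ 0.575  -0.0813  0.1018] q [-0.22  0.38  1.83 -0.    0.93 -2.1 ] gap 0.0227 F [-0.3  0.7 -1.8]
shift cm [-14.32  26.93   0.18] turn deg [-0.  0. 26.]
```

>>> arm_command([
  [1, [-4, 7, 0], [0, 0, 7]],
  [1, [-7, 14, 0], [0, 0, 14]],
  [1, [-11, 20, 0], [0, 0, 20]],
  [1, [-14.3, 27, 0], [0, 0, 26]],
  [1, [-14.3, 27, 0], [0, 0, 26]],
  [1, [-14.3, 27, 0], [0, 0, 26]],
  [1, [-14.3, 27, 0], [0, 0, 26]],
  [1, [-14.3, 27, 0], [0, 0, 26]],
  [1, [-14.3, 27, 0], [0, 0, 26]],
  [1, [-14.3, 27, 0], [0, 0, 26]],
])

```text
time: 5.15
eef_pos: [0.6267, 0.2177, 0.1001]
tcp_rot: [-0.222, -3.131, 0.002]
force: [0.2, -0.1, -1.8]
finger_gap: 0.0229
grip_force: 49.6
```

```bash
python3 go.py 628 219 25 82
```

```text
t 5.15 pos [0.6267 0.2177 0.1001] q [ 0.27  0.52  1.62 -0.    1.   -1.16] gap 0.0229 F [ 0.2 -0.1 -1.8]
shift cm [-0.13  0.16  7.51] turn deg [-0.1 -0.1 -0.1]
```

>>> arm_command([
  [1, [-0.1, 0.1, 4], [0, 0, 0]],
  [1, [-0.1, 0.1, 6], [0, 0, 0]],
  [1, [-0.1, 0.1, 7], [0, 0, 0]],
  [1, [-0.1, 0.1, 7.3], [0, 0, 0]],
  [1, [-0.1, 0.1, 7.5], [0, 0, 0]],
  [1, [-0.1, 0.1, 7.5], [0, 0, 0]],
  [1, [-0.1, 0.1, 7.5], [0, 0, 0]],
])

```text
time: 5.85
eef_pos: [0.6287, 0.2192, 0.0309]
tcp_rot: [-0.222, -3.132, 0.001]
force: [-8.2, -2.0, 16.4]
finger_gap: 0.0224
grip_force: 52.5
```

```bash
python3 go.py 628 219 25 82
python3 - <<'E'
from rig import bot
import cv2
d=bot.snapshot("side");cv2.imwrite("pics/s2.png",cv2.resize(cv2.cvtColor(d["color"],cv2.COLOR_RGB2BGR)[90:220,210:370],None,fx=4,fy=4))
E
```

```text
t 5.85 pos [0.6287 0.2192 0.0309] q [ 0.27  0.62  1.63 -0.    0.89 -1.16] gap 0.0224 F [-8.2 -2.  16.4]
shift cm [ 0.07 -0.03  0.59] turn deg [-0.  -0.1 -0.1]
```

View pics/s2.png

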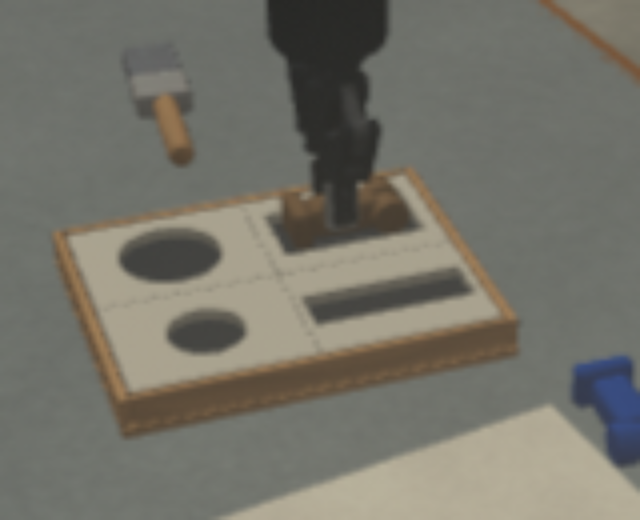

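It touched about 6 mm early. I'll measure the held bone in the nest frame from the side depth.

```bash
cat > nest.py <<'E'
import sys
from h import *
from rig import bot
N=dict(toe=(634,218.5),jaw=(620.8,124.2),large=(516.5,235),small=(503.2,141))
def pts(name,cam,half=60,a=-8.1,c=None):
    d=bot.snapshot(cam);P=cloud(d)*1000;k=d["color"].astype(int);a=np.radians(a)
    D=P[...,:2]-np.array(c or N[name]);u=D@[np.cos(a),np.sin(a)];v=D@[-np.sin(a),np.cos(a)]
    m=(k[...,0]-k[...,2]>k[...,0]*.3)&(abs(u)<half-5)&(abs(v)<44)&(P[...,2]>5)
    return np.stack([u[m],v[m],P[...,2][m]],1)
if __name__=="__main__":
    for cam in sys.argv[2:]:
        q=pts(sys.argv[1],cam);print(cam,len(q),"p2",np.round(np.percentile(q,2,0)),"p98",np.round(np.percentile(q,98,0)))
        for lo in range(-60,60,10):
            s=q[(q[:,0]>=lo)&(q[:,0]<lo+10)]
            if len(s)>5: print(lo,len(s),"v",np.round(np.percentile(s[:,1],[3,97])),"z",np.round(np.percentile(s[:,2],[3,50,97]),1))
E
python3 nest.py toe side top
```

```text
side 182 p2 [-39. -37.  28.] p98 [ 48.  31. 384.]
-40 49 v [-20.  27.] z [ 28.6  44.1 310.6]
-30 18 v [-21.  27.] z [33.7 43.7 47.1]
-20 15 v [-11.  24.] z [ 29.4  41.9 383.6]
10 27 v [-18.   4.] z [ 33.6  41.8 119.4]
20 41 v [-21.  15.] z [ 32.4  41.5 268.6]
30 17 v [-32.  12.] z [ 36.   42.1 221.7]
top 174 p2 [-39. -24.  30.] p98 [ 38.  14. 385.]
-40 54 v [-22.  14.] z [ 40.2  46.5 167.2]
-30 40 v [-20.   9.] z [ 31.8  44.3 336.3]
10 13 v [-29.  -6.] z [ 34.4  41.3 306.9]
20 30 v [-19.   0.] z [37.4 42.6 47.2]
30 28 v [-19.   5.] z [27.6 41.4 45.9]
```

The bone is inside the recess sideways (u −39..40, v about −21..16) but pitched about 3°, with the knuckle end down. I'll release it there to settle level and look again.

>>> arm_command([
  [0.5, [0, 0, 0], [0, 0, 0]],
  [0.5, [0, 0, 0], [0, 0, 0]],
  [0.5, [0, 0, 0], [0, 0, 0]],
  [0.5, [0, 0, 0], [0, 0, 0]],
  [0.5, [0, 0, -2], [0, 0, 0]],
  [0.5, [0, 0, -6], [0, 0, 0]],
  [0, [0, 0, -10], [0, 0, 0]],
  [0, [0, 0, -10], [0, 0, 0]],
])

```text
time: 6.8
eef_pos: [0.634, 0.222, 0.1335]
tcp_rot: [0.218, 3.121, 0.007]
force: [0.8, -1.2, 0.5]
finger_gap: 0.0704
grip_force: 0.0
```

```bash
python3 nest.py toe side; python3 go.py 438 -100 110 57
```

```text
side 219 p2 [-37. -22.  32.] p98 [ 34.  17. 385.]
-40 41 v [-19.   9.] z [31.9 44.4 49.7]
-30 15 v [-17.  10.] z [39.6 44.5 47.8]
-20 28 v [-14.   7.] z [34.6 42.6 44.7]
-10 24 v [-14.   6.] z [36.  42.5 45.6]
0 20 v [-14.   7.] z [35.1 42.7 46.6]
10 28 v [-21.   6.] z [33.  41.2 43.9]
20 44 v [-22.  17.] z [ 39.2  42.3 396.3]
30 18 v [-21.  31.] z [34.  42.9 45.2]
t 6.85 pos [0.6319 0.2215 0.1305] q [ 0.27  0.49  1.6  -0.    1.05 -1.16] gap 0.0772 F [-0.3  0.4  0.6]
shift cm [ 14.74 -34.54   1.82] turn deg [ 0.3  0.4 25. ]
```

>>> arm_command([
  [0, [14.5, -34.5, 2], [0, 0, 25]],
  [0, [14.5, -34.5, 2], [0, 0, 25]],
  [0, [14.5, -34.5, 2], [0, 0, 25]],
  [0, [14.5, -34.5, 2], [0, 0, 25]],
  [0, [14.5, -34.5, 2], [0, 0, 25]],
  [0, [14.5, -34.5, 2], [0, 0, 25]],
  [0, [14.5, -34.5, 2], [0, 0, 25]],
  [0, [14.5, -34.5, 2], [0, 0, 25]],
  [0, [14.5, -34.5, 2], [0, 0, 25]],
  [0, [14.5, -34.5, 2], [0, 0, 25]],
])

```text
time: 7.85
eef_pos: [0.4363, -0.1008, 0.1054]
tcp_rot: [-0.895, -3.01, -0.001]
force: [0.1, -0.3, 0.8]
finger_gap: 0.0854
grip_force: 0.0
```

```bash
python3 go.py 438 -100 11 57; python3 nest.py toe side top
python3 - <<'E'
from meas import *
from rig import bot
d=bot.snapshot("top");P=cloud(d)
for b in blobs(d,.036,"brown",.56,.70,.16,.28): print(rect(b),len(b))
s=bot.snapshot("side");o=[cv2.resize(cv2.cvtColor(s["color"],cv2.COLOR_RGB2BGR)[120:190,215:345],None,fx=5,fy=5),cv2.resize(cv2.cvtColor(d["color"],cv2.COLOR_RGB2BGR)[145:255,185:290],None,fx=4,fy=4)]
w=650;cv2.imwrite("pics/m3.png",np.vstack([o[0],cv2.resize(o[1],(650,int(250)))]) if 0 else o[0])
for n,D in(("side",s),("top",d)):
    Q=cloud(D)*1000;m=(abs(Q[...,0]-560)<15)&(abs(Q[...,1]-185)<6);print(n,"white top z",np.median(Q[...,2][m]))
E
```

```text
t 7.85 pos [ 0.4363 -0.1008  0.1054] q [-0.32  0.14  2.13  0.    0.87 -1.32] gap 0.0854 F [ 0.1 -0.3  0.8]
shift cm [-0.11  0.16  9.44] turn deg [ 0.  -0.1 -0.1]
side 183 p2 [-15. -22.  29.] p98 [35. 26. 46.]
-20 22 v [-15.   4.] z [30.5 40.4 44.5]
-10 29 v [-15.   5.] z [32.7 41.8 45.6]
0 26 v [-15.   4.] z [32.8 42.3 45. ]
10 36 v [-22.   6.] z [31.8 40.8 44. ]
20 45 v [-22.  16.] z [30.6 41.9 46.5]
30 24 v [-21.  43.] z [28.1 40.9 44.8]
top 327 p2 [-37. -18.  34.] p98 [38. 16. 49.]
-40 43 v [-18.  13.] z [43.5 46.7 49.8]
-30 40 v [-15.  14.] z [37.1 44.  48.4]
-20 33 v [-11.  10.] z [40.2 43.6 47.2]
-10 37 v [-12.  10.] z [38.1 44.1 46.3]
0 34 v [-11.   9.] z [39.5 43.4 47.5]
10 41 v [-15.  14.] z [38.3 42.5 46.8]
20 56 v [-19.  16.] z [38.9 43.4 47.7]
30 41 v [-18.  15.] z [31.1 41.3 46.8]
(array([650.4, 246.1], dtype=float32), array([ 82.7, 174.9], dtype=float32), 137.9) 6184
(array([634.8, 218.7], dtype=float32), array([39.3, 77.8], dtype=float32), 171.7) 9233
side white top z nan
top white top z 26.814082328521373
  return _methods._mean(a, axis=axis, dtype=dtype,
  ret = ret.dtype.type(ret / rcount)
```

View pics/m3.png

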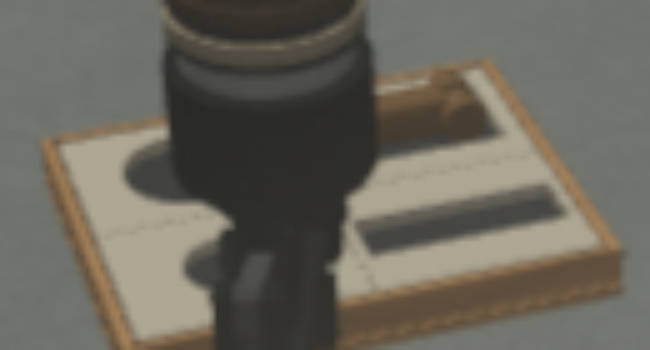

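The white top really lies at about z = 26–27 because the tray has a base about 6 mm thick. The toe bone is therefore seated, centred at (634.8, 218.7) with its top at about 46, and the contact came where it should. I'll add 6.5 mm to the other placings. Now the jaw.

>>> arm_command([
  [0, [-0.1, 0.1, 5], [0, 0, 0]],
  [0, [-0.1, 0.1, 8], [0, 0, 0]],
  [0, [-0.1, 0.1, 9.5], [0, 0, 0]],
  [0, [-0.1, 0.1, 9.5], [0, 0, 0]],
  [0, [-0.1, 0.1, 9.5], [0, 0, 0]],
])

```text
time: 8.55
eef_pos: [0.439, -0.1, 0.0114]
tcp_rot: [-0.89, -3.013, -0.0]
force: [-0.4, 0.4, -0.2]
finger_gap: 0.0855
grip_force: 0.0
```

>>> arm_command([
  [1, [0, 0, 0], [0, 0, 0]],
  [1, [0, 0, 0], [0, 0, 0]],
  [1, [0, 0, 0], [0, 0, 0]],
  [1, [0, 0, 0], [0, 0, 0]],
  [1, [0, 0, 0], [0, 0, 0]],
  [1, [0, 0, 0], [0, 0, 0]],
  [1, [0, 0, 0], [0, 0, 0]],
  [1, [0, 0, 0], [0, 0, 0]],
  [1, [0, 0, 0], [0, 0, 0]],
  [1, [0, 0, 0], [0, 0, 0]],
])

```text
time: 9.55
eef_pos: [0.4391, -0.1008, 0.012]
tcp_rot: [0.893, 3.011, -0.0]
force: [-1.2, 0.4, 6.2]
finger_gap: 0.0165
grip_force: 49.7
```

>>> arm_command([
  [1, [0, 0, -1], [0, 0, 0]],
  [1, [0, 0, -3], [0, 0, 0]],
  [1, [0, 0, -6], [0, 0, 0]],
  [1, [0, 0, -9], [0, 0, 0]],
  [1, [0, 0, -9], [0, 0, 0]],
  [1, [0, 0, -9], [0, 0, 0]],
])

```text
time: 10.15
eef_pos: [0.4388, -0.1007, 0.102]
tcp_rot: [0.892, 3.01, -0.0]
force: [-0.5, 0.3, -0.9]
finger_gap: 0.0163
grip_force: 48.9
```

```bash
python3 go.py 621 124 100 82;  python3 - <<'E'
from rig import bot
import cv2
d=bot.snapshot("side");cv2.imwrite("pics/s4.png",cv2.resize(cv2.cvtColor(d["color"],cv2.COLOR_RGB2BGR)[160:300,210:370],None,fx=4,fy=4))
E
```

```text
t 10.15 pos [ 0.4388 -0.1007  0.102 ] q [-0.32  0.15  2.13 -0.    0.86 -1.32] gap 0.0163 F [-0.5  0.3 -0.9]
shift cm [-3.04 28.77  0.22] turn deg [  0.    0.1 -25. ]
```

View pics/s4.png

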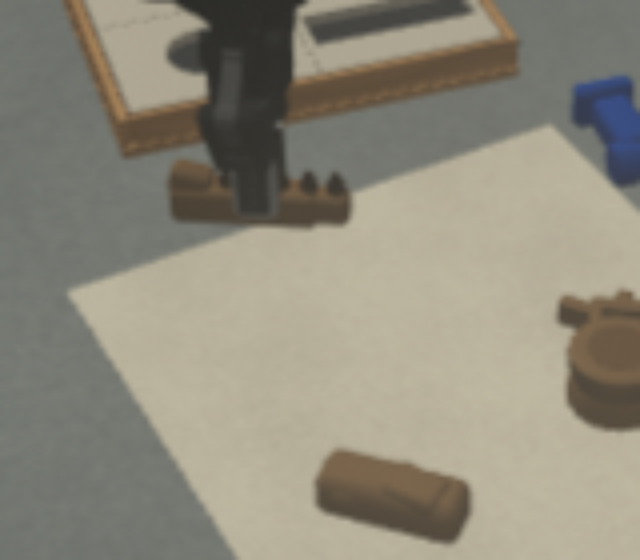

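The jaw is held level, gripped near its middle (255,190 in the crop, bar from 170 to 350). Now to the tray.

>>> arm_command([
  [1, [-0.5, 5, 0], [0, 0, -5]],
  [1, [-1, 10, 0], [0, 0, -10]],
  [1, [-2, 15, 0], [0, 0, -15]],
  [1, [-2.5, 20, 0], [0, 0, -20]],
  [1, [-3, 25, 0], [0, 0, -25]],
  [1, [-3, 28.8, 0], [0, 0, -25]],
  [1, [-3, 28.8, 0], [0, 0, -25]],
  [1, [-3, 28.8, 0], [0, 0, -25]],
  [1, [-3, 28.8, 0], [0, 0, -25]],
  [1, [-3, 28.8, 0], [0, 0, -25]],
])

```text
time: 11.2
eef_pos: [0.619, 0.1232, 0.1002]
tcp_rot: [-0.221, -3.131, 0.001]
force: [-0.3, 0.1, -0.9]
finger_gap: 0.0167
grip_force: 49.1
```

```bash
python3 go.py 621 124 31 82
```

```text
t 11.2 pos [0.619  0.1232 0.1002] q [ 0.13  0.47  1.7  -0.    0.97 -1.3 ] gap 0.0167 F [-0.3  0.1 -0.9]
shift cm [-0.21  0.11  6.92] turn deg [-0.1 -0.1 -0.1]
```

>>> arm_command([
  [1, [-0.2, 0.1, 4], [0, 0, 0]],
  [1, [-0.2, 0.1, 5.5], [0, 0, 0]],
  [1, [-0.2, 0.1, 6.3], [0, 0, 0]],
  [1, [-0.2, 0.1, 6.6], [0, 0, 0]],
  [1, [-0.2, 0.1, 6.9], [0, 0, 0]],
  [1, [-0.2, 0.1, 6.9], [0, 0, 0]],
  [1, [-0.2, 0.1, 6.9], [0, 0, 0]],
])

```text
time: 11.9
eef_pos: [0.6235, 0.1254, 0.0334]
tcp_rot: [0.219, 3.132, 0.001]
force: [0.1, 0.6, -0.1]
finger_gap: 0.0162
grip_force: 49.1
```

```bash
python3 go.py 621 124 31 82
python3 - <<'E'
from rig import bot
import cv2
d=bot.snapshot("side");cv2.imwrite("pics/s5.png",cv2.resize(cv2.cvtColor(d["color"],cv2.COLOR_RGB2BGR)[90:220,210:370],None,fx=4,fy=4))
E
```

```text
t 11.9 pos [0.6235 0.1254 0.0334] q [ 0.13  0.57  1.71 -0.    0.86 -1.3 ] gap 0.0162 F [ 0.1  0.6 -0.1]
shift cm [ 0.23 -0.18  0.24] turn deg [ 0.   0.1 -0. ]
```

View pics/s5.png

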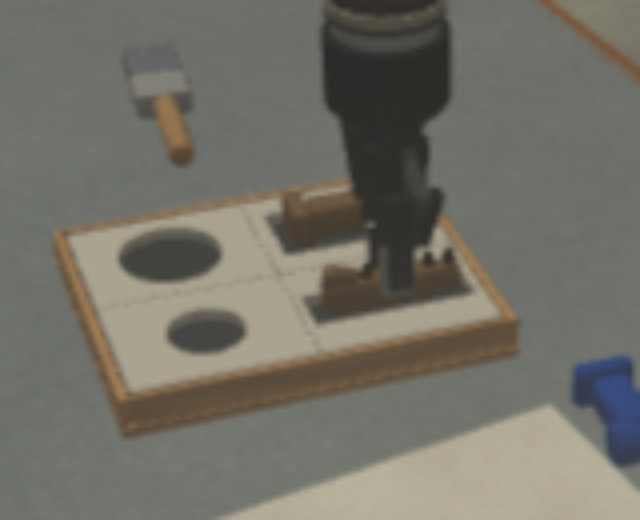

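The jaw is in its recess, about 3 mm up and slightly toward its right end (465 of 470), with no contact force. I'll correct by 4 mm, lower and release.

>>> arm_command([
  [1, [0.4, -0.1, 0.1], [0, 0, 0]],
  [1, [0.4, -0.1, 0.2], [0, 0, 0]],
  [1, [0.4, -0.1, 0.3], [0, 0, 0]],
  [1, [0.4, -0.1, 0.3], [0, 0, 0]],
  [1, [0.4, -0.1, 0.3], [0, 0, 0]],
])

```text
time: 12.45
eef_pos: [0.6181, 0.1249, 0.031]
tcp_rot: [-0.219, -3.133, 0.0]
force: [-4.0, -1.3, 9.2]
finger_gap: 0.0163
grip_force: 50.2
```

>>> arm_command([
  [0.5, [0, 0, 0], [0, 0, 0]],
  [0.5, [0, 0, 0], [0, 0, 0]],
  [0.5, [0, 0, 0], [0, 0, 0]],
  [0.5, [0, 0, 0], [0, 0, 0]],
  [0.5, [0, 0, -2], [0, 0, 0]],
  [0.5, [0, 0, -6], [0, 0, 0]],
  [0, [0, 0, -10], [0, 0, 0]],
  [0, [0, 0, -10], [0, 0, 0]],
  [0, [0, 0, -10], [0, 0, 0]],
])

```text
time: 13.35
eef_pos: [0.6197, 0.125, 0.1309]
tcp_rot: [0.219, 3.131, 0.001]
force: [-1.0, 0.1, -1.2]
finger_gap: 0.0833
grip_force: 0.0
```

```bash
python3 go.py 580 -214.5 110 -37
```

```text
t 13.35 pos [0.6197 0.125  0.1309] q [ 0.13  0.43  1.69 -0.    1.02 -1.3 ] gap 0.0833 F [-1.   0.1 -1.2]
shift cm [ -0.79 -34.17   2.06] turn deg [2.00e-01 1.00e-01 1.19e+02]
```

>>> arm_command([
  [0, [-0.8, -34, 2], [0, 0, 119]],
  [0, [-0.8, -34, 2], [0, 0, 119]],
  [0, [-0.8, -34, 2], [0, 0, 119]],
  [0, [-0.8, -34, 2], [0, 0, 119]],
  [0, [-0.8, -34, 2], [0, 0, 119]],
  [0, [-0.8, -34, 2], [0, 0, 119]],
  [0, [-0.8, -34, 2], [0, 0, 119]],
  [0, [-0.8, -34, 2], [0, 0, 119]],
  [0, [-0.8, -34, 2], [0, 0, 119]],
  [0, [-0.8, -34, 2], [0, 0, 119]],
])

```text
time: 14.35
eef_pos: [0.577, -0.213, 0.1066]
tcp_rot: [-2.302, -2.131, 0.003]
force: [1.0, 0.2, 0.2]
finger_gap: 0.0858
grip_force: 0.0
```

```bash
python3 nest.py jaw top | head -1;python3 go.py 580 -214.5 110 -37
python3 - <<'E'
from rig import bot
from meas import *
d=bot.snapshot("top")
for b in blobs(d,.040,"brown",.565,.675,.07,.27): print(rect(b),len(b))
E
```

```text
top 175 p2 [-45.  -8.  36.] p98 [33.  8. 52.]
t 14.4 pos [ 0.5771 -0.2127  0.1067] q [-0.42  0.43  1.74  0.    0.97 -0.34] gap 0.0853 F [ 0.1  0.1 -0.1]
shift cm [-0.16  0.3  -0.33] turn deg [-0.3 -0.  32.4]
(array([620.8, 264.5], dtype=float32), array([  7.2, 110.2], dtype=float32), 172.0) 2512
(array([634.3, 217.6], dtype=float32), array([39.3, 77.7], dtype=float32), 171.7) 9136
(array([616. , 124.4], dtype=float32), array([18.3, 85.6], dtype=float32), 171.7) 4990
(array([594.2,  72.4], dtype=float32), array([ 8.9, 59.6], dtype=float32), 174.3) 1305
```

The jaw sits well, within about 3 mm of centre. Next I'll finish the turn above the large vertebra and lower.

>>> arm_command([
  [0, [-0.1, 0.2, 0], [0, 0, 32]],
  [0, [-0.1, 0.2, 0], [0, 0, 32]],
  [0, [-0.1, 0.2, 0], [0, 0, 32]],
  [0, [-0.1, 0.2, 0], [0, 0, 32]],
  [0, [-0.1, 0.2, 0], [0, 0, 32]],
  [0, [-0.1, 0.2, 0], [0, 0, 32]],
  [0, [-0.1, 0.2, 0], [0, 0, 32]],
])

```text
time: 15.15
eef_pos: [0.5807, -0.2138, 0.1087]
tcp_rot: [-2.796, -1.431, 0.001]
force: [-0.6, 0.0, -0.1]
finger_gap: 0.0852
grip_force: 0.0
```

```bash
python3 go.py 580 -214.5 9 -37
python3 - <<'E'
from rig import bot
import cv2
d=bot.snapshot("side");cv2.imwrite("pics/s6.png",cv2.resize(cv2.cvtColor(d["color"],cv2.COLOR_RGB2BGR)[150:300,280:460],None,fx=4,fy=4))
E
```

```text
t 15.15 pos [ 0.5807 -0.2138  0.1087] q [-0.42  0.43  1.73 -0.    0.98  0.2 ] gap 0.0852 F [-0.6  0.  -0.1]
shift cm [-0.09 -0.    9.97] turn deg [-0.1  0.   1.2]
```

View pics/s6.png

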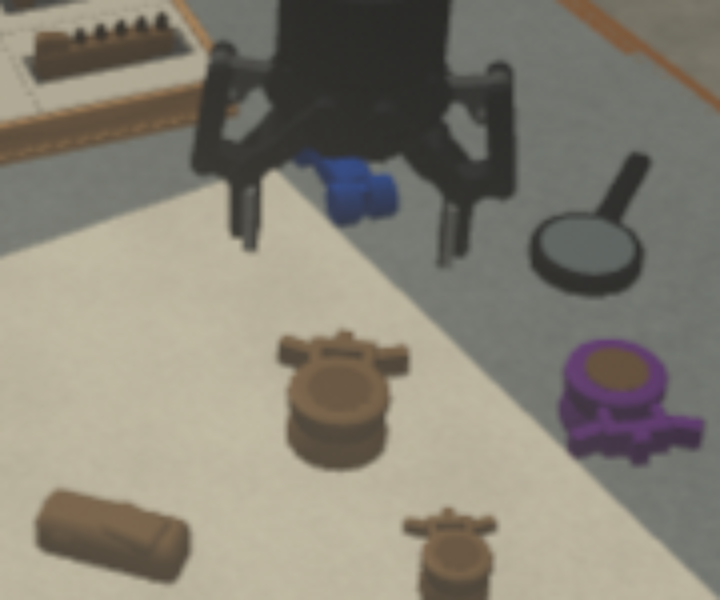

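The gripper is square over the large vertebra at (340,400). I'll lower with the fingers on its flanks.

>>> arm_command([
  [0, [0, 0, 5], [0, 0, 1]],
  [0, [0, 0, 8], [0, 0, 1]],
  [0, [0, 0, 10], [0, 0, 1]],
  [0, [0, 0, 10], [0, 0, 1]],
  [0, [0, 0, 10], [0, 0, 1]],
])

```text
time: 15.7
eef_pos: [0.581, -0.2141, 0.0093]
tcp_rot: [-2.81, -1.404, 0.0]
force: [0.7, 0.8, 0.5]
finger_gap: 0.0852
grip_force: 0.0
```

>>> arm_command([
  [1, [0, 0, 0], [0, 0, 0]],
  [1, [0, 0, 0], [0, 0, 0]],
  [1, [0, 0, 0], [0, 0, 0]],
  [1, [0, 0, 0], [0, 0, 0]],
  [1, [0, 0, 0], [0, 0, 0]],
  [1, [0, 0, 0], [0, 0, 0]],
  [1, [0, 0, 0], [0, 0, 0]],
  [1, [0, 0, 0], [0, 0, 0]],
])

```text
time: 16.5
eef_pos: [0.5825, -0.2147, 0.0117]
tcp_rot: [2.809, 1.402, 0.003]
force: [-1.0, 1.6, 4.9]
finger_gap: 0.0494
grip_force: 50.9
```

>>> arm_command([
  [1, [0, 0, -1], [0, 0, 0]],
  [1, [0, 0, -3], [0, 0, 0]],
  [1, [0, 0, -6], [0, 0, 0]],
  [1, [0, 0, -9], [0, 0, 0]],
  [1, [0, 0, -9], [0, 0, 0]],
  [1, [0, 0, -9], [0, 0, 0]],
])

```text
time: 17.1
eef_pos: [0.5813, -0.2142, 0.1002]
tcp_rot: [2.81, 1.402, 0.002]
force: [-0.3, 0.2, -3.0]
finger_gap: 0.0496
grip_force: 52.3
```

```bash
python3 go.py 516.5 235 105 -98
```

```text
t 17.1 pos [ 0.5813 -0.2142  0.1002] q [-0.42  0.44  1.74 -0.    0.96  0.22] gap 0.0496 F [-0.3  0.2 -3. ]
shift cm [ 32.   -32.18  -0.53] turn deg [ 0.1 -0.1 61.1]
```

>>> arm_command([
  [1, [3, -3, 0], [0, 0, 7]],
  [1, [6.5, -6.5, 0], [0, 0, 14]],
  [1, [10, -10, 0], [0, 0, 21]],
  [1, [13.5, -13.5, 0], [0, 0, 28]],
  [1, [17, -17, 0], [0, 0, 35]],
  [1, [20.5, -20.5, 0], [0, 0, 42]],
  [1, [24, -24, 0], [0, 0, 49]],
  [1, [27.5, -27.5, 0], [0, 0, 56]],
  [1, [31, -31, 0], [0, 0, 61]],
  [1, [32, -32, 0], [0, 0, 61]],
])

```text
time: 18.1
eef_pos: [0.5149, 0.2378, 0.0973]
tcp_rot: [-3.134, 0.213, 0.006]
force: [-0.3, -0.9, -2.9]
finger_gap: 0.0497
grip_force: 52.6
```

>>> arm_command([
  [1, [0, 0, 0], [0, 0, 0]],
  [1, [0, 0, 0], [0, 0, 0]],
  [1, [0, 0, 0], [0, 0, 0]],
])

```text
time: 18.4
eef_pos: [0.5172, 0.2323, 0.0983]
tcp_rot: [3.132, -0.22, -0.003]
force: [-0.1, 0.2, -2.6]
finger_gap: 0.0496
grip_force: 52.6
```

```bash
python3 go.py 516.5 235 30 -98
```

```text
t 18.4 pos [0.5172 0.2323 0.0983] q [ 0.35  0.36  1.86 -0.    0.92  2.06] gap 0.0496 F [-0.1  0.2 -2.6]
shift cm [-0.09 -0.27  6.83] turn deg [ 0.1  0.1 -0. ]
```

>>> arm_command([
  [1, [0, -0.2, 4], [0, 0, 0]],
  [1, [0, -0.2, 5.5], [0, 0, 0]],
  [1, [0, -0.2, 6.3], [0, 0, 0]],
  [1, [0, -0.2, 6.6], [0, 0, 0]],
  [1, [0, -0.2, 6.8], [0, 0, 0]],
  [1, [0, -0.2, 6.8], [0, 0, 0]],
  [1, [0, -0.2, 6.8], [0, 0, 0]],
])

```text
time: 19.1
eef_pos: [0.5188, 0.2363, 0.0323]
tcp_rot: [-3.133, 0.218, -0.003]
force: [0.8, 0.3, -2.6]
finger_gap: 0.0495
grip_force: 52.8
```

```bash
python3 go.py 516.5 235 30 -98
python3 - <<'E'
from rig import bot
import cv2
d=bot.snapshot("side");cv2.imwrite("pics/s7.png",cv2.resize(cv2.cvtColor(d["color"],cv2.COLOR_RGB2BGR)[90:220,210:370],None,fx=4,fy=4))
E
```

```text
t 19.1 pos [0.5188 0.2363 0.0323] q [ 0.35  0.47  1.88 -0.    0.79  2.06] gap 0.0495 F [ 0.8  0.3 -2.6]
shift cm [-0.21  0.16  0.23] turn deg [-0.1 -0.1  0. ]
```

View pics/s7.png

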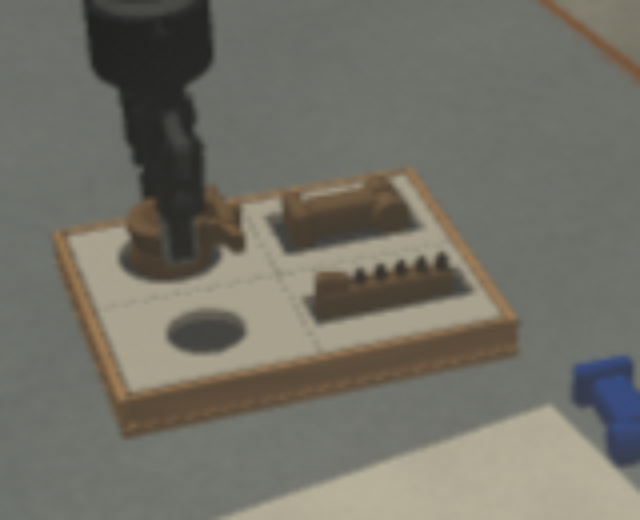

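The toe bone and jaw are seated, and the large vertebra hangs over its recess at (170,250), still free. I'll lower 4 mm more with a small correction, then release.

>>> arm_command([
  [1, [-0.2, 0.1, 0.1], [0, 0, 0]],
  [1, [-0.2, 0.1, 0.2], [0, 0, 0]],
  [1, [-0.2, 0.1, 0.3], [0, 0, 0]],
  [1, [-0.2, 0.1, 0.4], [0, 0, 0]],
  [1, [-0.2, 0.1, 0.4], [0, 0, 0]],
])

```text
time: 19.65
eef_pos: [0.5161, 0.2356, 0.0306]
tcp_rot: [3.134, -0.217, -0.001]
force: [-6.7, -1.3, 16.8]
finger_gap: 0.0494
grip_force: 54.3
```

```bash
python3 go.py 516.5 235 30 -98
```

```text
t 19.65 pos [0.5161 0.2356 0.0306] q [ 0.35  0.47  1.88 -0.    0.79  2.06] gap 0.0494 F [-6.7 -1.3 16.8]
shift cm [0.05 0.05 0.06] turn deg [0.  0.  0.1]
```

It's down with 17 N of contact, so I'll release.

>>> arm_command([
  [0.2, [0, 0, -0.1], [0, 0, 0]],
  [0.2, [0, 0, -0.1], [0, 0, 0]],
  [0.2, [0, 0, -0.1], [0, 0, 0]],
  [0.2, [0, 0, -0.1], [0, 0, 0]],
  [0.2, [0, 0, -2], [0, 0, 0]],
  [0.2, [0, 0, -5], [0, 0, 0]],
  [0, [0, 0, -9], [0, 0, 0]],
  [0, [0, 0, -9], [0, 0, 0]],
  [0, [0, 0, -9], [0, 0, 0]],
])

```text
time: 20.55
eef_pos: [0.5167, 0.2356, 0.1183]
tcp_rot: [-3.133, 0.218, -0.004]
force: [0.1, 0.1, 0.2]
finger_gap: 0.0852
grip_force: 0.0
```

```bash
python3 go.py 574 -328.5 110 -31
```

```text
t 20.55 pos [0.5167 0.2356 0.1183] q [ 0.35  0.33  1.86 -0.    0.95  2.06] gap 0.0852 F [0.1 0.1 0.2]
shift cm [13.48 55.07  0.8 ] turn deg [  0.   -0.2 -67. ]
```

>>> arm_command([
  [0, [13.5, 55, 0.8], [0, 0, -67]],
  [0, [13.5, 55, 0.8], [0, 0, -67]],
  [0, [13.5, 55, 0.8], [0, 0, -67]],
  [0, [13.5, 55, 0.8], [0, 0, -67]],
  [0, [13.5, 55, 0.8], [0, 0, -67]],
  [0, [13.5, 55, 0.8], [0, 0, -67]],
  [0, [13.5, 55, 0.8], [0, 0, -67]],
  [0, [13.5, 55, 0.8], [0, 0, -67]],
  [0, [13.5, 55, 0.8], [0, 0, -67]],
  [0, [13.5, 55, 0.8], [0, 0, -67]],
])

```text
time: 21.55
eef_pos: [0.562, -0.2305, 0.1082]
tcp_rot: [-2.73, -1.548, 0.004]
force: [0.7, 0.3, 0.7]
finger_gap: 0.0853
grip_force: 0.0
```

```bash
python3 go.py 574 -328.5 110 -31
```

```text
t 21.55 pos [ 0.562  -0.2305  0.1082] q [-0.46  0.42  1.76  0.    0.97  0.08] gap 0.0853 F [0.7 0.3 0.7]
shift cm [-7.79  6.06 -0.2 ] turn deg [-0.2  0.   0.1]
```

>>> arm_command([
  [0, [-5.5, 4, 0], [0, 0, 0]],
  [0, [-5.5, 4, 0], [0, 0, 0]],
  [0, [-5.5, 4, 0], [0, 0, 0]],
  [0, [-5.5, 4, 0], [0, 0, 0]],
  [0, [-5.5, 4, 0], [0, 0, 0]],
])

```text
time: 22.05
eef_pos: [0.5688, -0.2948, 0.1094]
tcp_rot: [-2.73, -1.548, 0.002]
force: [0.2, 0.1, -0.7]
finger_gap: 0.0853
grip_force: 0.0
```

```bash
python3 go.py 574 -328.5 10 -31
```

```text
t 22.05 pos [ 0.5688 -0.2948  0.1094] q [-0.55  0.47  1.68  0.    1.   -0.01] gap 0.0853 F [ 0.2  0.1 -0.7]
shift cm [-2.63  2.2   9.94] turn deg [-0.2 -0.   0.1]
```

>>> arm_command([
  [0, [-2.6, 2.2, 0], [0, 0, 0]],
  [0, [-2.6, 2.2, 0], [0, 0, 0]],
  [0, [-2.6, 2.2, 0], [0, 0, 0]],
  [0, [-2.6, 2.2, 0], [0, 0, 0]],
])

```text
time: 22.45
eef_pos: [0.575, -0.3288, 0.1104]
tcp_rot: [-2.731, -1.549, 0.0]
force: [0.4, 0.3, 0.4]
finger_gap: 0.0852
grip_force: 0.0
```

```bash
python3 go.py 574 -328.5 10 -31
python3 - <<'E'
from rig import bot
import cv2
d=bot.snapshot("side");cv2.imwrite("pics/s8.png",cv2.resize(cv2.cvtColor(d["color"],cv2.COLOR_RGB2BGR)[110:360,215:480],None,fx=2.2,fy=2.2))
E
```

```text
t 22.45 pos [ 0.575  -0.3288  0.1104] q [-0.59  0.51  1.62  0.    1.02 -0.05] gap 0.0852 F [0.4 0.3 0.4]
shift cm [-0.03 -0.09 10.04] turn deg [-0.1 -0.   0.1]
```

View pics/s8.png

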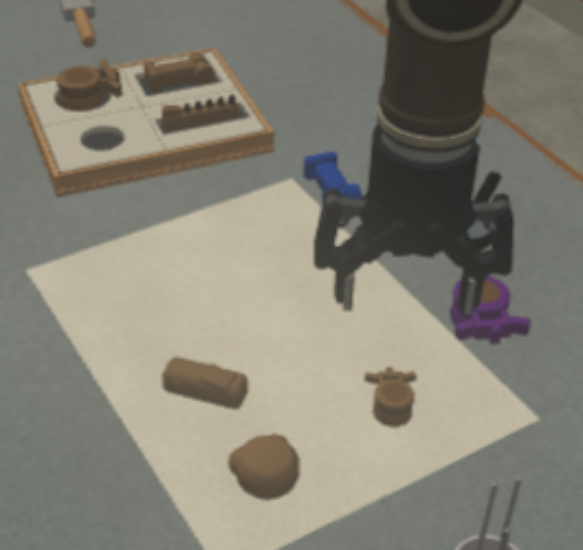

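Three bones are in the tray and the gripper is square over the small vertebra at (393,400). Lower, grip, lift.

>>> arm_command([
  [0, [0, -0.1, 5], [0, 0, 0]],
  [0, [0, -0.1, 8], [0, 0, 0]],
  [0, [0, -0.1, 10], [0, 0, 0]],
  [0, [0, -0.1, 10], [0, 0, 0]],
  [0, [0, -0.1, 10], [0, 0, 0]],
])

```text
time: 23.0
eef_pos: [0.5743, -0.3294, 0.0107]
tcp_rot: [-2.732, -1.549, 0.0]
force: [0.2, 0.6, 0.7]
finger_gap: 0.0854
grip_force: 0.0
```

>>> arm_command([
  [1, [0, 0, 0], [0, 0, 0]],
  [1, [0, 0, 0], [0, 0, 0]],
  [1, [0, 0, 0], [0, 0, 0]],
  [1, [0, 0, 0], [0, 0, 0]],
  [1, [0, 0, 0], [0, 0, 0]],
  [1, [0, 0, 0], [0, 0, 0]],
  [1, [0, 0, 0], [0, 0, 0]],
  [1, [0, 0, 0], [0, 0, 0]],
])

```text
time: 23.8
eef_pos: [0.5754, -0.3309, 0.0124]
tcp_rot: [2.732, 1.547, 0.002]
force: [-0.3, 0.1, 5.9]
finger_gap: 0.0311
grip_force: 49.3
```

>>> arm_command([
  [1, [0, 0, -1], [0, 0, 0]],
  [1, [0, 0, -3], [0, 0, 0]],
  [1, [0, 0, -6], [0, 0, 0]],
  [1, [0, 0, -9], [0, 0, 0]],
  [1, [0, 0, -9], [0, 0, 0]],
  [1, [0, 0, -9], [0, 0, 0]],
])

```text
time: 24.4
eef_pos: [0.5747, -0.3305, 0.1016]
tcp_rot: [2.732, 1.547, 0.001]
force: [-0.6, -0.4, -1.0]
finger_gap: 0.0313
grip_force: 49.8
```

```bash
python3 go.py 503 141 105 -98
```

```text
t 24.4 pos [ 0.5747 -0.3305  0.1016] q [-0.59  0.52  1.63 -0.    1.   -0.05] gap 0.0313 F [-0.6 -0.4 -1. ]
shift cm [ 36.74 -30.4   -0.39] turn deg [ 0.1 -0.  67. ]
```

>>> arm_command([
  [1, [3, -2.5, 0], [0, 0, 7]],
  [1, [7, -5.8, 0], [0, 0, 14]],
  [1, [10.5, -8.7, 0], [0, 0, 21]],
  [1, [14, -11.6, 0], [0, 0, 28]],
  [1, [17.5, -14.5, 0], [0, 0, 35]],
  [1, [21, -17.4, 0], [0, 0, 42]],
  [1, [24.5, -20.3, 0], [0, 0, 49]],
  [1, [28, -23.2, 0], [0, 0, 56]],
  [1, [31.5, -26.1, 0], [0, 0, 63]],
  [1, [34, -28.2, 0], [0, 0, 67]],
])

```text
time: 25.4
eef_pos: [0.5046, 0.1086, 0.0987]
tcp_rot: [3.133, -0.222, -0.007]
force: [-0.1, -0.3, -0.3]
finger_gap: 0.0307
grip_force: 49.8
```

>>> arm_command([
  [1, [0, 0, 0], [0, 0, 0]],
  [1, [0, 0, 0], [0, 0, 0]],
  [1, [0, 0, 0], [0, 0, 0]],
])

```text
time: 25.7
eef_pos: [0.5067, 0.1055, 0.0997]
tcp_rot: [3.133, -0.218, -0.003]
force: [-0.9, -0.7, -0.2]
finger_gap: 0.0312
grip_force: 49.9
```

```bash
python3 go.py 503 141 105 -98
```

```text
t 25.7 pos [0.5067 0.1055 0.0997] q [ 0.12  0.28  1.98 -0.    0.89  1.83] gap 0.0312 F [-0.9 -0.7 -0.2]
shift cm [-0.86 -3.46 -0.53] turn deg [0.1 0.1 0. ]
```

>>> arm_command([
  [1, [-0.9, -3.5, 0], [0, 0, 0]],
  [1, [-0.9, -3.5, 0], [0, 0, 0]],
  [1, [-0.9, -3.5, 2], [0, 0, 0]],
  [1, [-0.9, -3.5, 4.5], [0, 0, 0]],
  [1, [-0.9, -3.5, 6], [0, 0, 0]],
  [1, [-0.9, -3.5, 6.5], [0, 0, 0]],
  [1, [-0.9, -3.5, 6.7], [0, 0, 0]],
  [1, [-0.9, -3.5, 6.7], [0, 0, 0]],
  [1, [-0.9, -3.5, 6.7], [0, 0, 0]],
])

```text
time: 26.6
eef_pos: [0.5043, 0.1423, 0.0346]
tcp_rot: [-3.134, 0.218, -0.003]
force: [1.1, 0.5, -1.7]
finger_gap: 0.0313
grip_force: 50.0
```

```bash
python3 go.py 503 141 31 -98
python3 - <<'E'
from rig import bot
import cv2
d=bot.snapshot("side");cv2.imwrite("pics/s9.png",cv2.resize(cv2.cvtColor(d["color"],cv2.COLOR_RGB2BGR)[90:220,210:370],None,fx=4,fy=4))
E
```

```text
t 26.6 pos [0.5043 0.1423 0.0346] q [ 0.19  0.4   1.99 -0.    0.76  1.9 ] gap 0.0313 F [ 1.1  0.5 -1.7]
shift cm [-0.12  0.15  0.36] turn deg [-0.  -0.1  0. ]
```

View pics/s9.png

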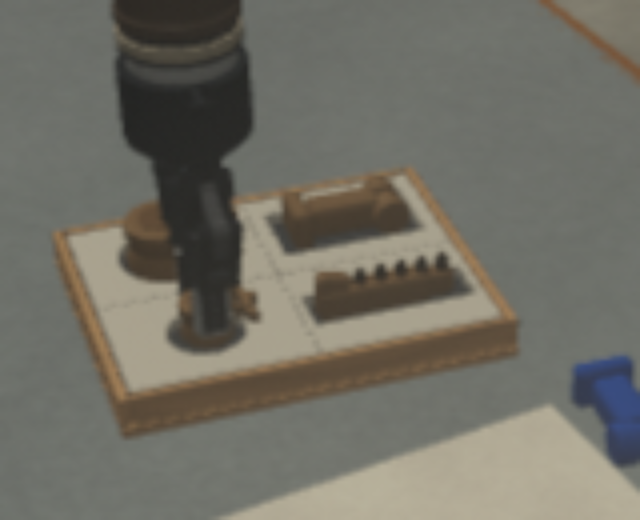

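The small vertebra hangs centred over its recess at (205,330). I'll lower the last 4 mm, then release to about 55 mm so the fingers stay clear of the large vertebra.

>>> arm_command([
  [1, [-0.1, 0.1, 0.1], [0, 0, 0]],
  [1, [-0.1, 0.1, 0.2], [0, 0, 0]],
  [1, [-0.1, 0.1, 0.3], [0, 0, 0]],
  [1, [-0.1, 0.1, 0.4], [0, 0, 0]],
  [1, [-0.1, 0.1, 0.4], [0, 0, 0]],
  [1, [-0.1, 0.1, 0.4], [0, 0, 0]],
])

```text
time: 27.25
eef_pos: [0.5023, 0.1416, 0.0312]
tcp_rot: [3.134, -0.217, -0.001]
force: [-4.1, -0.1, 10.0]
finger_gap: 0.0311
grip_force: 50.9
```

>>> arm_command([
  [0.38, [0, 0, 0], [0, 0, 0]],
  [0.38, [0, 0, 0], [0, 0, 0]],
  [0.38, [0, 0, 0], [0, 0, 0]],
  [0.38, [0, 0, 0], [0, 0, 0]],
  [0.38, [0, 0, -2], [0, 0, 0]],
  [0.38, [0, 0, -5], [0, 0, 0]],
  [0.38, [0, 0, -9], [0, 0, 0]],
  [0.38, [0, 0, -12], [0, 0, 0]],
  [0.38, [0, 0, -12], [0, 0, 0]],
])

```text
time: 28.15
eef_pos: [0.5063, 0.1423, 0.1547]
tcp_rot: [-3.131, 0.218, -0.016]
force: [0.5, -0.3, 0.2]
finger_gap: 0.0527
grip_force: 0.0
```

```bash
python3 go.py 450 -150 200 -98
```

```text
t 28.15 pos [0.5063 0.1423 0.1547] q [ 0.19  0.2   1.94 -0.    0.99  1.9 ] gap 0.0527 F [ 0.5 -0.3  0.2]
shift cm [-1.49 29.71 -4.65] turn deg [-0.2 -0.6  0. ]
```

Move clear and check everything.

>>> arm_command([
  [0.38, [-1, 30, -5], [0, 0, 0]],
  [0.38, [-1, 30, -5], [0, 0, 0]],
  [0.38, [-1, 30, -5], [0, 0, 0]],
  [0.38, [-1, 30, -5], [0, 0, 0]],
  [0.38, [-1, 30, -5], [0, 0, 0]],
  [0.38, [-1, 30, -5], [0, 0, 0]],
  [0.38, [-1, 30, -5], [0, 0, 0]],
  [0.38, [-1, 30, -5], [0, 0, 0]],
  [0.38, [-1, 30, -5], [0, 0, 0]],
  [0.38, [-1, 30, -5], [0, 0, 0]],
])

```text
time: 29.15
eef_pos: [0.4504, -0.1526, 0.1987]
tcp_rot: [-3.133, 0.215, 0.003]
force: [-0.3, 0.1, 0.8]
finger_gap: 0.053
grip_force: 0.0
```

Run:
```python
from rig import bot
from meas import *
d=bot.snapshot("top");P=cloud(d)*1000
for b in blobs(d,.044,"brown",.45,.675,.085,.258): print(rect(b),drum(b,.026 if len(b)>9000 else .017),len(b),)
k=d["color"].astype(int);br=(k[...,0]-k[...,2]>k[...,0]*.3)
for n,c in dict(toe=(634,218),jaw=(618,124),large=(516,235),small=(503,141)).items():
    m=br&(np.hypot(P[...,0]-c[0],P[...,1]-c[1])<24);print(n,"z",np.percentile(P[...,2][m],[10,50,90]).round(1))
cv2.imwrite("pics/end.png",cv2.resize(cv2.cvtColor(d["color"],cv2.COLOR_RGB2BGR)[140:280,185:465],None,fx=2.8,fy=2.8))
```

```text
(array([633.8, 216.4], dtype=float32), array([39.5, 77.5], dtype=float32), 171.7) (array([653.4, 214.5]), np.float32(14.1), 172.3) 9163
(array([615.5, 123.5], dtype=float32), array([18.6, 85.5], dtype=float32), 172.0) (array([586.3, 128.2]), np.float32(8.6), -8.7) 4983
(array([525.5, 228.2], dtype=float32), array([59.5, 73. ], dtype=float32), 0.0) (array([514.5, 234.3]), np.float32(24.2), -7.4) 11347
(array([510. , 139.2], dtype=float32), array([38.5, 47. ], dtype=float32), 0.0) (array([502.9, 140.8]), np.float32(16.0), -5.4) 4624
(array([482.2,  87.4], dtype=float32), array([ 8.7, 65.7], dtype=float32), 173.4) (array([463.8,  89.5]), np.float32(4.5), -4.1) 1452
(array([452.7, 223.4], dtype=float32), array([ 7.4, 70.8], dtype=float32), 82.0) (array([455., 241.]), np.float32(3.7), -95.5) 1493
toe z [40.8 43.3 45.7]
jaw z [36.4 39.6 44.9]
large z [50.1 53.4 55.8]
small z [41.  45.  47.7]
```

View pics/end.png

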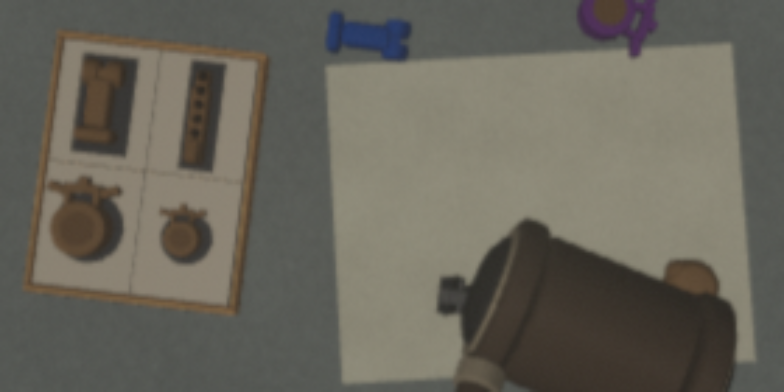

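All four bones are in their recesses within about 3 mm of centre, and their heights match being fully down. The rocks were never touched, so I'm handing in.

```bash
python3 -c "
from rig import bot
print(bot.finish_job())"
```

```text
the job is handed in; nothing more can be done
None
```

I packed all four bones into their own recesses and handed the job in after about 29 s. By my final camera check each is within about 5 mm of centre and fully down, and I left both rocks alone; the hand-in gave no verdict.

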